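# Turn the medicine row round

### The job

Move the four amber medicine containers from the full white tray to the empty metal rack, one to a pocket, in reverse order: the one nearest the black-gripped tongue of the tray goes into the pocket farthest from the tongue of the rack, the next one into the next pocket, and so on, until the one farthest from the tray's tongue stands next to the rack's tongue. Keep them upright, set each down gently rather than dropping it, and leave all four standing flat on the floors of their pockets.

Things in the scene. Friction and masses are not known exactly. Their poses are not given: they have to be found in the camera images.
- slim_center (a point): slim round amber bottle, 34 mm in diameter up to 60 mm, white cap 28 mm in diameter, 88 mm tall in all. Loose, standing upright at the start. This point: on its axis, half-way up (44 mm above its underside); z up.
- jar_center (a point): low, wide amber jar, 44 mm in diameter up to 32 mm, broad white lid 47 mm in diameter from there to its top, 50 mm tall in all. Loose, standing upright at the start. This point: on its axis, half-way up (25 mm above its underside); z up.
- square_center (a point): square amber bottle, 40 x 40 mm up to 56 mm, then a short neck and a white cap 24 mm in diameter, 74 mm tall in all; its sides face along its x and y axes. Loose, standing upright at the start. This point: on its axis, half-way up (37 mm above its underside); z up.
- stopper_center (a point): round amber bottle, 44 mm in diameter up to 54 mm, closed by a narrow amber glass stopper (18 mm in diameter) in place of a cap, 82 mm tall in all. Loose, standing upright at the start. This point: on its axis, half-way up (41 mm above its underside); z up.
- saucer_slim: fixed flat round steel saucer on the full tray, 62 mm in diameter, 4 mm thick, on which the slim bottle stands at the start (and which marks its original place in the row). Origin: centre of its underside, which lies on the tray. The four saucers look alike.
- saucer_jar: fixed flat round steel saucer on the full tray, 62 mm in diameter, 4 mm thick, on which the low jar stands at the start (and which marks its original place in the row). Origin: centre of its underside, which lies on the tray. The four saucers look alike.
- saucer_square: fixed flat round steel saucer on the full tray, 62 mm in diameter, 4 mm thick, on which the square bottle stands at the start (and which marks its original place in the row). Origin: centre of its underside, which lies on the tray. The four saucers look alike.
- saucer_stopper: fixed flat round steel saucer on the full tray, 62 mm in diameter, 4 mm thick, on which the stoppered bottle stands at the start (and which marks its original place in the row). Origin: centre of its underside, which lies on the tray. The four saucers look alike.
- tray: the full tray: fixed white plastic strip 290 x 80 x 8 mm with four steel saucers in a row. Origin: centre of its underside; x runs along the row, saucer centres at x = -105, -35, 35, 105 mm, y = 0; the containers stand 12 mm above the origin. At its +x end (away from the robot) a flat black-gripped tongue, 50 mm wide, 14 mm high, reaches to x = 187 mm.
- rack: the empty rack: fixed metal strip 290 x 80 mm. Origin: centre of underside; x along the row, pocket centres at x = -105, -35, 35, 105 mm, y = 0, floors 6 mm above origin. Pockets 64 mm long between 6 mm thick cross walls 12 mm high, 68 mm wide between side lips 4 mm high. At its +x end (away from the robot) a flat black-gripped tongue, 50 mm wide, 14 mm high, reaches to x = 187 mm.
Things that resemble listed ones, but are neither listed nor needed, are in the scene too. What is shaped like the part that bears stopper_center but blue is not meant.

How it is judged:
By the outcome, as a careful person would: the job done as asked, in the order asked, and still so for the second after the job is handed in, with the robot touching nothing.
It also fails if it takes over 102 s, if anything falls off the work surface, if the arm or the gripper's body presses on something with over 40 N, if the wrist force passes 120 N, or if a joint passes its speed limit or range.

### The arm

A 6-joint arm with a two-finger parallel gripper is mounted at the origin on the work surface. World frame = base frame: x ahead of the robot, y to its left, z up, the work surface at z = 0. Lengths are in m, angles in degrees, forces in N, time in s.
With the tool pointing down it reaches from about 0.325 to 0.85 m from the base axis. Payload 15.5 kg.
Tool frame: the origin (TCP) lies midway between the tips of the shut fingers; the grasp point (between the pads) lies 19 mm behind it; y points along the fingers, x is the direction in which the jaws open and shut, and the axes are right-handed (so a half turn about y gives the same grasp; the last joint's range is limited). The gripper opens to 91 mm and grips with 3 to 60 N. Pads are 32 mm wide; open, the fingers measure 118 mm over their backs; the gripper's body (76 mm by 178 mm) begins 60 mm behind the grasp point.
Start: joints at [-80.529, 28.281, 77.091, -0, 74.628, -5.472], TCP at [0.161, -0.604, 0.214] pointing down, gripper open.
Joint ranges: [-166.48, 166.48], [-47.26, 123.95], [12.59, 153.08], [-70.14, 250.14], [6.76, 159.57], [-176.63, 176.63]. Speed limits (degrees/s): [108.29, 108.29, 147.25, 172.46, 172.46, 172.46].

### API

Orientations are given as a 3x3 rotation matrix whose columns are the frame's x, y, z axes.
In Python, from bench import ctrl gives the robot as it stands. The module is installed in compiled form; this text tells all that it offers. Calls block until the motion is done:
- ctrl.goto(position, orientation): joint-space move of the TCP to a pose.
- ctrl.move_l(position, vel=0.15, ori=None, contact_N=None): straight line of the TCP; ori=None keeps the orientation; vel is the mean speed in m/s. With contact_N (N) it stops when the force on the tool has changed by that much, and returns True; else False.
- ctrl.movej(angles): joint-space move.
- ctrl.command_gripper(opening): opening from 0.0 (shut) to 1.0 (fully open); the grip force is fixed at half the most; returns when the fingers have stopped.
- ctrl.sleep(seconds).
- ctrl.ik(position, orientation): joint angles nearest the present ones, or None.
- ctrl.read_camera(name): name is "side" or "top"; returns the picture (420x560x3 uint8, blue, green, red); there is no depth.
- ctrl.camera_params(name): a dict with "fx", "fy", "cx", "cy" (pixels), "D" ([k1, k2, p1, p2, k3] as OpenCV has them; the pictures are not rectified), "pose" (4x4, takes a point from camera to world coordinates). Camera axes: x right, y up, looking along -z (the intrinsics and any distortion apply to the point x, -y, -z); pixel columns grow to the right and rows downward; lengths in m; the calibration is good to about 2 mm. A picture is of the moment at which its call begins. camera_params takes no time and is no camera call.
A pose or a line that the arm cannot do raises ctrl.MotionError and nothing moves.
- ctrl.sign_off(): hands the job in, once; it reports no verdict.
Readings, each from a call of its own:
- ctrl.current_t(): time.
- ctrl.current_q(): joint angles.
- ctrl.current_dq(): joint speeds.
- ctrl.current_effort(): joint torques, N m.
- ctrl.current_tool_pos(): TCP position.
- ctrl.current_eef_rot(): TCP orientation.
- ctrl.current_contact_force(): force on the tool from outside, world axes, zero at the start.
- ctrl.current_wrist_torque(): the same for the moment, N m.
- ctrl.current_grip_width(): opening from 0.0 (shut) to 1.0 (fully open).
Only numpy, scipy, OpenCV 4.12 (cv2) and the standard library are available. Lean on these libraries where they do the work, as an engineer would, in place of code of your own. Each camera call takes 0.05 s, during which the arm holds its last target.

## Working session

There is one attempt and no reset: what is moved stays moved. The work goes in short steps, each a Python script; the robot and the scene stay as the last script left them, time stands still between calls to the robot, and variables do not carry over. Pictures are saved under pics/ and viewed, and the job is handed in when it is done.

```bash
mkdir -p pics
python3 - <<'E'
from bench import ctrl
import cv2
for n in("top","side"):
    cv2.imwrite(f"pics/{n}0.png",ctrl.read_camera(n))
    p=ctrl.camera_params(n);print(n,p)
print(ctrl.current_t(),ctrl.current_eef_rot())
E
```

```text
top {'fx': 379.5405605453542, 'fy': 379.5405605453542, 'cx': 280.08234207832754, 'cy': 206.38221660298876, 'D': array([-0.06077316,  0.        ,  0.        ,  0.        ,  0.        ]), 'pose': array([[ 0.00707416,  0.98697571, -0.16071374,  0.44497116],
       [-0.99963218,  0.00277188, -0.02697827,  0.02548743],
       [-0.02618142,  0.16084548,  0.98663229,  0.7749769 ],
       [ 0.        ,  0.        ,  0.        ,  1.        ]])}
side {'fx': 458.28303899423526, 'fy': 458.28303899423526, 'cx': 287.4942203744435, 'cy': 209.03929067584252, 'D': array([-0.03237945,  0.        ,  0.        ,  0.        ,  0.        ]), 'pose': array([[-0.9126676 ,  0.24184948, -0.32946424,  0.30232077],
       [-0.40811826, -0.58239104,  0.70303639,  0.61026038],
       [-0.02184804,  0.7760989 ,  0.63023262,  0.58982536],
       [ 0.        ,  0.        ,  0.        ,  1.        ]])}
0.1 [[ 2.57864834e-01 -2.06625131e-04  9.66180979e-01]
 [-9.66180417e-01  1.04447342e-03  2.57864907e-01]
 [-1.06243172e-03 -9.99999433e-01  6.96958082e-05]]
```

View pics/top0.png

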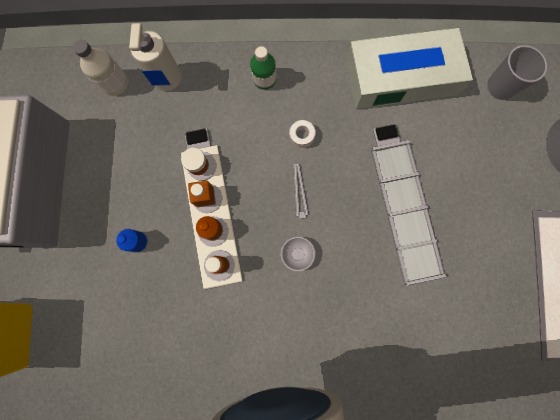

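View pics/side0.png

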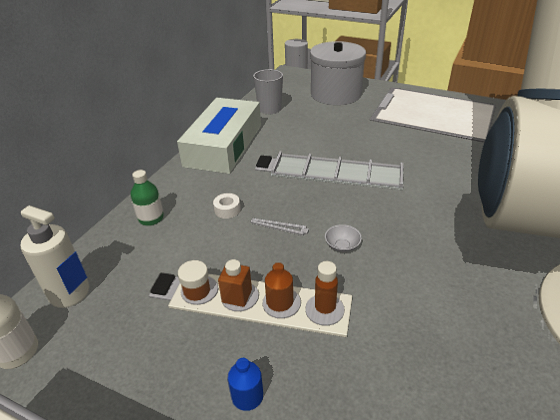

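The top view shows the tray at columns 183-241 and rows 130-287. From the tongue the order is jar (195,162), square (201,192), stopper (208,228), slim (217,265). The empty rack is at columns 373-445, with its tongue at (386,132). The blue bottle at (130,240) is a decoy. I'll enlarge both for measurement.

Run:
```python
import cv2
im=cv2.imread("pics/top0.png")
for n,(x,y,w,h) in dict(tray=(165,120,100,175),rack=(355,115,100,175)).items():
    c=cv2.resize(im[y:y+h,x:x+w],None,fx=3.4,fy=3.4,interpolation=cv2.INTER_CUBIC)
    cv2.imwrite(f"pics/c_{n}.png",c)
a=cv2.imread("pics/c_tray.png");b=cv2.imread("pics/c_rack.png")
cv2.imwrite("pics/both.png",cv2.hconcat([a,b]))
im=cv2.imread("pics/side0.png")
cv2.imwrite("pics/cside.png",cv2.resize(im[235:345,140:365],None,fx=3.5,fy=3.5,interpolation=cv2.INTER_CUBIC))
```

```text
(no output)
```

View pics/both.png

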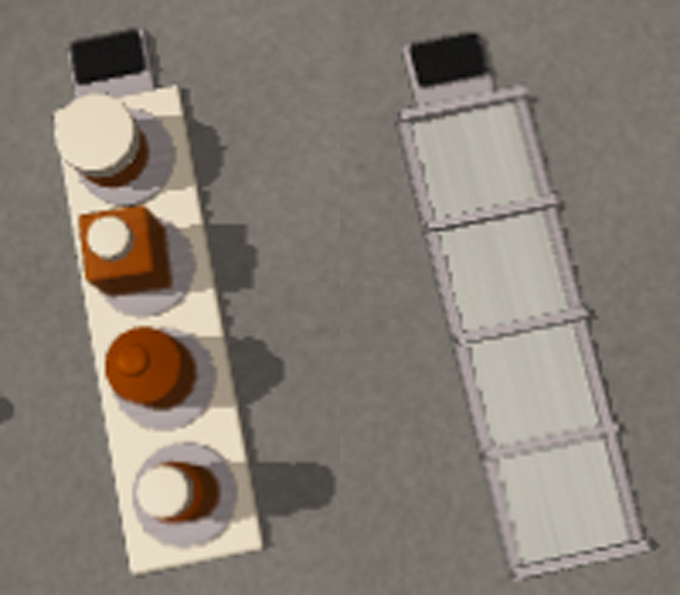

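View pics/cside.png

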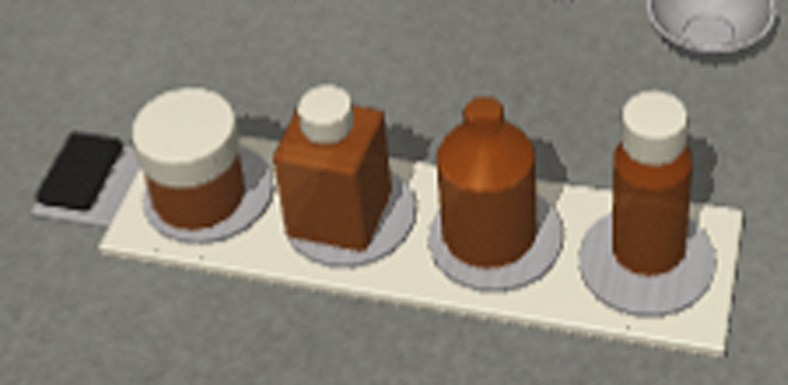

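```bash
cat > h.py <<'E'
import numpy as np,cv2
from bench import ctrl
P={n:ctrl.camera_params(n) for n in("top","side")}
def K(p):return np.array([[p['fx'],0,p['cx']],[0,p['fy'],p['cy']],[0,0,1]])
def proj(n,X):
    p=P[n];X=np.atleast_2d(X);c=(X-p['pose'][:3,3])@p['pose'][:3,:3]
    c=c*[1,-1,-1]
    return cv2.projectPoints(c.reshape(-1,1,3),np.zeros(3),np.zeros(3),K(p),p['D'])[0].reshape(-1,2)
def back(n,uv,z):
    p=P[n];u=cv2.undistortPoints(np.array(uv,float).reshape(-1,1,2),K(p),p['D']).reshape(-1,2)
    d=np.c_[u[:,0],-u[:,1],-np.ones(len(u))]@p['pose'][:3,:3].T;o=p['pose'][:3,3]
    return o+d*((z-o[2])/d[:,2])[:,None]
def strip(x,y,a,pts):
    a=np.radians(a);R=np.array([[np.cos(a),-np.sin(a),0],[np.sin(a),np.cos(a),0],[0,0,1]])
    return np.array(pts)@R.T+[x,y,0]
E
python3 - <<'E'
from h import *
from scipy.optimize import least_squares
def un(l,s,ox,oy):return (np.array(l,float)+.5)/s-.5+[ox,oy]
T=lambda l:un(l,3.4,165,120)
R=lambda l:un(np.array(l)-[340,0],3.4,355,115)
S=lambda l:un(l,3.5,140,235)
def fit(obs,x0):
    f=lambda v:np.concatenate([(proj(n,strip(*v,m))-uv).ravel() for n,m,uv in obs])
    r=least_squares(f,x0);print(r.x.round(4),f(r.x).round(1));return r.x
h=.145;w=.04
t1=fit([("top",[[-h,w,.008],[-h,-w,.008],[h,-w,.008]],T([[132,573],[263,547],[180,87]]))],[.4,.2,5])
t2=fit([("side",[[h,w,.008],[-h,w,.008],[-h,-w,.008]],S([[105,247],[723,345],[742,210]]))],[.4,.2,5])
r1=fit([("top",[[-h,w,.018],[-h,-w,.018],[h,-w,.018],[h,w,.018]],R([[516,576],[650,546],[530,93],[401,114]]))],[.4,-.2,5])
for nm,z,a,b in [("jar",.062,(95,134),(186,122)),("sq",.086,(109,237),(326,103)),("st",.094,(134,358),(485,107)),("slim",.100,(165,491),(655,108))]:
    print(nm,back("top",T([a]),z).round(4),back("side",S([b]),z).round(4))
for v in(t1,t2): print(strip(*v,[[x,0,0] for x in(.105,.035,-.035,-.105)])[:,:2].round(4).tolist())
# overlay
im=cv2.imread("pics/side0.png")[140:200,240:420];cv2.imwrite("pics/sr.png",cv2.resize(im,None,fx=4,fy=4,interpolation=cv2.INTER_CUBIC))
E
```

```text
[ 0.5529  0.1896 11.8108] [-0.3  0.5  0.3  0.3 -0.1 -1. ]
[ 0.5519  0.1903 11.9829] [-1.8 -0.7  0.8  0.8  0.9 -0.9]
[ 0.5611 -0.213  11.6566] [ 0.5  2.   0.3  2.4 -0.8 -3.  -0.1 -1.9]
jar [[0.6548 0.2176 0.062 ]] [[0.6549 0.2178 0.062 ]]
sq [[0.589  0.2005 0.086 ]] [[0.5885 0.2019 0.086 ]]
st [[0.5213 0.1822 0.094 ]] [[0.52   0.1839 0.094 ]]
slim [[0.451  0.1619 0.1   ]] [[0.4513 0.1619 0.1   ]]
[[0.6556, 0.2111], [0.5871, 0.1968], [0.5186, 0.1824], [0.4501, 0.1681]]
[[0.6546, 0.2121], [0.5861, 0.1976], [0.5176, 0.1831], [0.4491, 0.1685]]
```

View pics/sr.png

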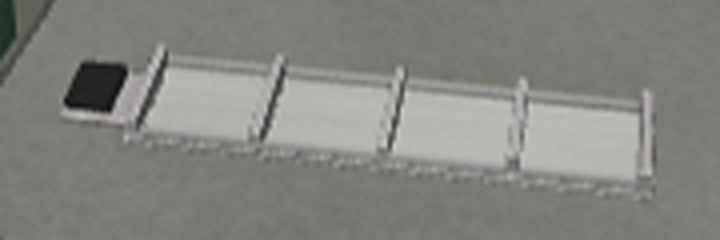

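Run:
```python
from h import *
from scipy.optimize import least_squares
def un(l,s,ox,oy):return (np.array(l,float)+.5)/s-.5+[ox,oy]
R=un(np.array([[401,114],[430,227],[457,340],[487,457],[517,576],[530,93],[560,203],[592,314],[618,430],[650,546]])-[340,0],3.4,355,115)
S=un([[139,126],[257,135],[386,148],[514,160],[645,172],[162,48],[279,58],[400,70],[522,82],[648,93]],4,240,140)
X=[.14,.07,0,-.07,-.14]
def m(v,sy=(1,-1)):return strip(*v[:3],[[x,s*v[4],v[3]] for s in sy for x in X])
def run(cams,fix=None):
    def f(v):
        v=np.array(v)
        if fix: v=np.r_[v,fix]
        o=[]
        if 't' in cams:o.append((proj("top",m(v))-R).ravel())
        if 's' in cams:o.append((proj("side",m(v,(1,-1)))-S).ravel())
        return np.concatenate(o)
    r=least_squares(f,[.56,-.21,11.6]+([] if fix else [.015,.039]))
    print(cams,fix,r.x.round(4),abs(r.fun).max().round(2),np.sqrt((r.fun**2).mean()).round(2))
    return r.x
v=run('ts');run('t');run('s')
for fx in([.012,.04],[.018,.04],[.015,.038]):
    for c in('t','s'): run(c,fx)
for n in("top","side"):
    im=cv2.imread(f"pics/{n}0.png");x,y,w,h=(355,115,100,175) if n=="top" else (240,130,180,80)
    s=4;c=cv2.resize(im[y:y+h,x:x+w],None,fx=s,fy=s,interpolation=cv2.INTER_CUBIC)
    def L(a,col):
        q=((proj(n,strip(*v[:3],a))-[x,y]+.5)*s-.5).astype(int);cv2.polylines(c,[q],True,col,1)
    for px in(-.105,-.035,.035,.105):
        L([[px+i,j,.006] for i,j in((-.032,-.034),(.032,-.034),(.032,.034),(-.032,.034))],(0,0,255))
    L([[i,j,0] for i,j in((-.145,-.04),(.145,-.04),(.145,.04),(-.145,.04))],(0,200,0))
    cv2.imwrite(f"pics/ov_{n}.png",c[:600])
```

```text
ts None [ 0.5609 -0.2145 12.0311  0.0134  0.0403] 1.38 0.52
t None [ 0.56   -0.2131 11.6946  0.0182  0.0404] 0.88 0.37
s None [ 5.61700e-01 -2.16700e-01  1.29498e+01  1.16000e-02  3.95000e-02] 1.02 0.37
t [0.012, 0.04] [ 0.5609 -0.2151 11.7077] 1.38 0.52
s [0.012, 0.04] [ 0.5616 -0.2163 12.9613] 1.1 0.38
t [0.018, 0.04] [ 0.5601 -0.2132 11.6925] 0.89 0.4
s [0.018, 0.04] [ 0.5591 -0.2079 12.8995] 1.79 0.53
t [0.015, 0.038] [ 0.5605 -0.2141 11.6861] 1.92 0.96
s [0.015, 0.038] [ 0.5603 -0.2119 12.8682] 1.27 0.47
```

View pics/ov_top.png

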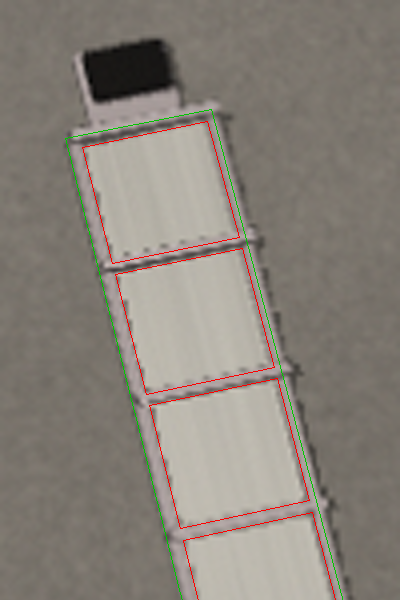

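View pics/ov_side.png

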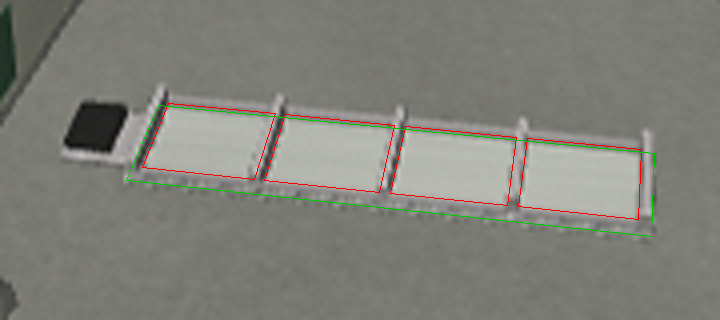

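The rack overlay fits in both views to about 1 px, giving (0.561, -0.2145) at 12°. Next I need the square bottle's yaw.

Run:
```python
import cv2
im=cv2.imread("pics/top0.png")[175:220,180:225];a=cv2.resize(im,(400,400),interpolation=cv2.INTER_CUBIC)
im=cv2.imread("pics/side0.png")[257:312,212:262];b=cv2.resize(im,None,fx=7.27,fy=7.27,interpolation=cv2.INTER_CUBIC)[:400]
cv2.imwrite("pics/sq.png",cv2.hconcat([a,b[:, :]])) ;print(a.shape,b.shape)
```

```text
(400, 400, 3) (400, 364, 3)
```

View pics/sq.png

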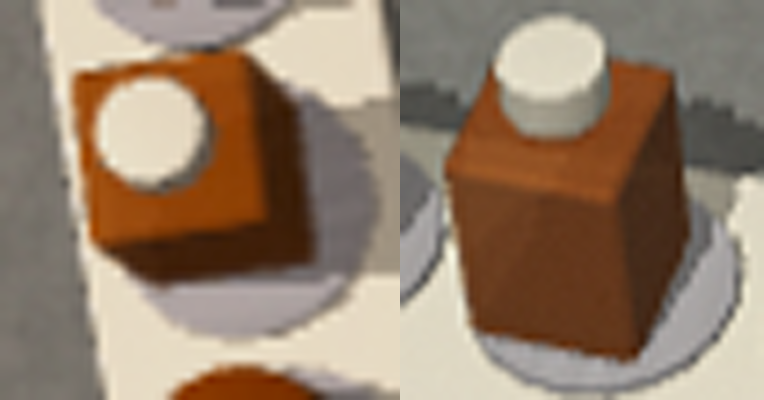

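Run:
```python
from h import *
T=(np.array([[75,75],[245,52],[267,220],[93,245]])+.5)/8.889-.5+[180,175]
S=(np.array([[447,170],[612,200],[675,70]])-[400,0]+.5)/7.27-.5+[212,257]
a=back("top",T,.068);b=back("side",S,.068)
e=lambda p,q:np.degrees(np.arctan2(*(q-p)[1::-1])).round(1)
print(a.round(4),a.mean(0),e(a[0],a[1]),e(a[3],a[2]),e(a[3],a[0]),e(a[2],a[1]))
print(b.round(4),e(b[0],b[1]),e(b[1],b[2]))
def Rm(d,s=1):
    t=np.radians(d);x=np.array([np.sin(t),-np.cos(t),0])*s;y=np.array([0,0,-1.]);return np.c_[x,y,np.cross(x,y)]
for s in(1,-1):
  for p,d in(((.655,.2177),12),((.589,.2),8),((.451,.162),12),((.561,-.2145),12),((.458,-.236),12),((.664,-.193),12)):
    for z in(.03,.25):
        q=ctrl.ik([*p,z],Rm(d,s));print(s,p,z,None if q is None else np.round(q,0))
```

```text
[[0.6053 0.2227 0.068 ]
 [0.6104 0.1856 0.068 ]
 [0.5734 0.1794 0.068 ]
 [0.5679 0.217  0.068 ]] [0.58925091 0.20116339 0.068     ] -82.2 -81.6 8.7 9.6
[[0.603  0.2256 0.068 ]
 [0.567  0.2193 0.068 ]
 [0.5723 0.1812 0.068 ]] -170.1 -82.1
1 (0.655, 0.2177) 0.03 [13. 45. 76.  0. 59. 91.]
1 (0.655, 0.2177) 0.25 [13. 32. 64.  0. 84. 91.]
1 (0.589, 0.2) 0.03 [13. 40. 87. -0. 52. 95.]
1 (0.589, 0.2) 0.25 [13. 26. 75. -0. 79. 95.]
1 (0.451, 0.162) 0.03 [ 13.  33. 108.   0.  39.  91.]
1 (0.451, 0.162) 0.25 [13. 14. 94.  0. 72. 91.]
1 (0.561, -0.2145) 0.03 [-27.  39.  91.   0.  50.  51.]
1 (0.561, -0.2145) 0.25 [-27.  24.  78.   0.  78.  51.]
1 (0.458, -0.236) 0.03 [-34.  35. 103.   0.  42.  44.]
1 (0.458, -0.236) 0.25 [-34.  17.  89.   0.  73.  44.]
1 (0.664, -0.193) 0.03 [-21.  45.  76.   0.  59.  57.]
1 (0.664, -0.193) 0.25 [-21.  32.  64.   0.  84.  57.]
-1 (0.655, 0.2177) 0.03 [ 13.  45.  76.  -0.  59. -89.]
-1 (0.655, 0.2177) 0.25 [ 13.  32.  64.  -0.  84. -89.]
-1 (0.589, 0.2) 0.03 [ 13.  40.  87.  -0.  52. -85.]
-1 (0.589, 0.2) 0.25 [ 13.  26.  75.  -0.  79. -85.]
-1 (0.451, 0.162) 0.03 [ 13.  33. 108.  -0.  39. -89.]
-1 (0.451, 0.162) 0.25 [ 13.  14.  94.  -0.  72. -89.]
-1 (0.561, -0.2145) 0.03 [ -27.   39.   91.   -0.   50. -129.]
-1 (0.561, -0.2145) 0.25 [ -27.   24.   78.   -0.   78. -129.]
-1 (0.458, -0.236) 0.03 [ -34.   35.  103.   -0.   42. -136.]
-1 (0.458, -0.236) 0.25 [ -34.   17.   89.   -0.   73. -136.]
-1 (0.664, -0.193) 0.03 [ -21.   45.   76.   -0.   59. -123.]
-1 (0.664, -0.193) 0.25 [ -21.   32.   64.   -0.   84. -123.]
```

```bash
cat >> h.py <<'E'
RX,RY,RA=.5609,-.2145,12.0
def Rm(d):
    t=np.radians(d);x=np.array([np.sin(t),-np.cos(t),0]);y=np.array([0,0,-1.]);return np.c_[x,y,np.cross(x,y)]
def transfer(p,d,gh,slot,name):
    """p xy, d yaw, gh grasp height above underside, slot = x in rack"""
    H=.20;zg=.012+gh-.019
    ctrl.goto([*p,H],Rm(d))
    hit=ctrl.move_l([*p,zg],vel=.12,contact_N=8)
    if hit: print("HIT on descent",ctrl.current_tool_pos());ctrl.move_l([*p,H]);return
    ctrl.command_gripper(0.0);w=ctrl.current_grip_width()*91
    print(name,"grip mm",round(w,1),"t",ctrl.current_t())
    if w<15: return
    ctrl.move_l([*p,zg+.02],vel=.05);ctrl.move_l([*p,H],vel=.15)
    q=strip(RX,RY,RA,[[slot,0,0]])[0][:2];zp=.006+gh-.019
    ctrl.goto([*q,H],Rm(RA))
    print("w carried",round(ctrl.current_grip_width()*91,1),ctrl.current_contact_force())
    ctrl.move_l([*q,zp+.015],vel=.12);ctrl.sleep(.2)
    c=ctrl.move_l([*q,zp-.004],vel=.015,contact_N=3)
    print("contact",c,"dz mm",round((ctrl.current_tool_pos()[2]-zp)*1000,1),ctrl.current_contact_force())
    return q,zp
def release(up=.20):
    ctrl.command_gripper(1.0)
    x=ctrl.current_tool_pos();ctrl.move_l([x[0],x[1],x[2]+.03],vel=.06);ctrl.move_l([x[0],x[1],up],vel=.2)
    print("t",ctrl.current_t())
def snap(k):
    ims=[ctrl.read_camera(n) for n in("top","side")]
    a=cv2.resize(ims[0][110:290,340:460],None,fx=3,fy=3,interpolation=cv2.INTER_CUBIC)
    b=cv2.resize(ims[1][100:280,240:420],None,fx=2.4,fy=2.4,interpolation=cv2.INTER_CUBIC)
    b=cv2.copyMakeBorder(b,0,a.shape[0]-b.shape[0],0,0,cv2.BORDER_CONSTANT)
    cv2.imwrite(f"pics/{k}.png",cv2.hconcat([a,b]))
E
python3 - <<'E'
from h import *
transfer((.6549,.2177),12,.041,-.105,"jar");snap("jar")
E
```

```text
jar grip mm 46.3 t 5.7333
w carried 46.3 [ 0.14801547  0.04391475 -1.57484802]
contact True dz mm -0.0 [-0.60718244  0.25689195  5.98131496]
```

View pics/jar.png

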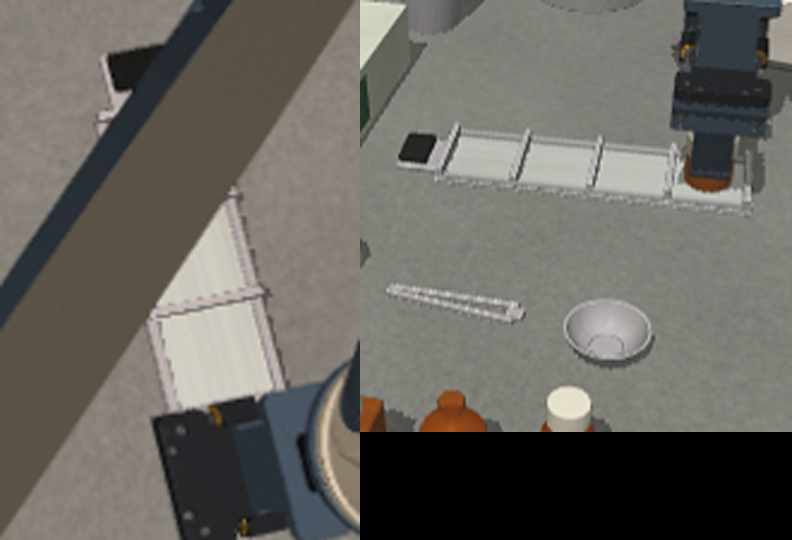

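The jar (side view about (710,185) in the composite) is centred in the pocket farthest from the tongue. Contact came exactly at floor height. I'll release it and bring the square bottle.

Run:
```python
from h import *
release()
transfer((.589,.2013),8.5,.034,-.035,"square");snap("square")
```

```text
t 14.225
square grip mm 40.0 t 18.325
w carried 39.5 [ 0.29417497  0.0061932  -0.06624122]
contact True dz mm -0.1 [0.03960325 0.94991566 6.25514926]
```

View pics/square.png

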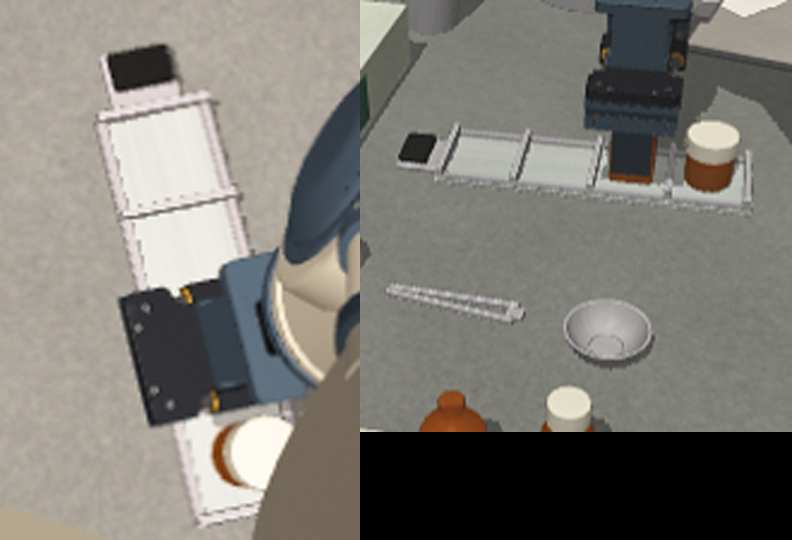

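The jar stands flat at (710,155), and the square bottle sits in pocket 2 at (632,160). I'll release and bring the stoppered bottle.

Run:
```python
from h import *
release()
transfer((.5206,.1830),12,.031,.035,"stopper");snap("stopper")
```

```text
t 26.8167
stopper grip mm 43.4 t 30.7167
w carried 43.4 [-0.15749832  0.10488155 -1.36748575]
contact True dz mm -0.0 [-1.61751684 -0.1810024   7.84284001]
```

View pics/stopper.png

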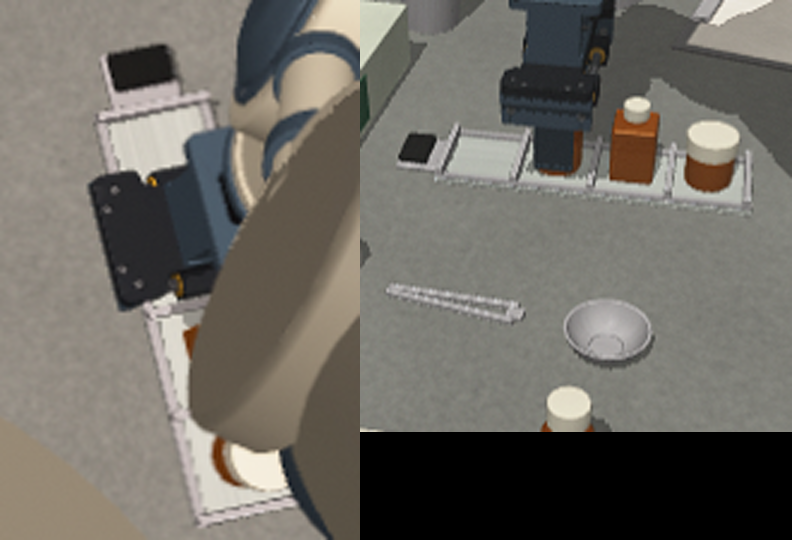

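The jar and the square bottle stand upright. The stoppered bottle is on the floor of pocket 3 at about (560,155). The slim bottle is last.

Run:
```python
from h import *
release()
transfer((.4512,.1619),12,.036,.105,"slim");snap("slim")
```

```text
t 39.125
slim grip mm 33.6 t 43.075
w carried 33.5 [ 0.38920307  0.52573347 -1.48718574]
contact True dz mm -0.0 [-0.39988438 -0.27888394  7.2625258 ]
```

View pics/slim.png

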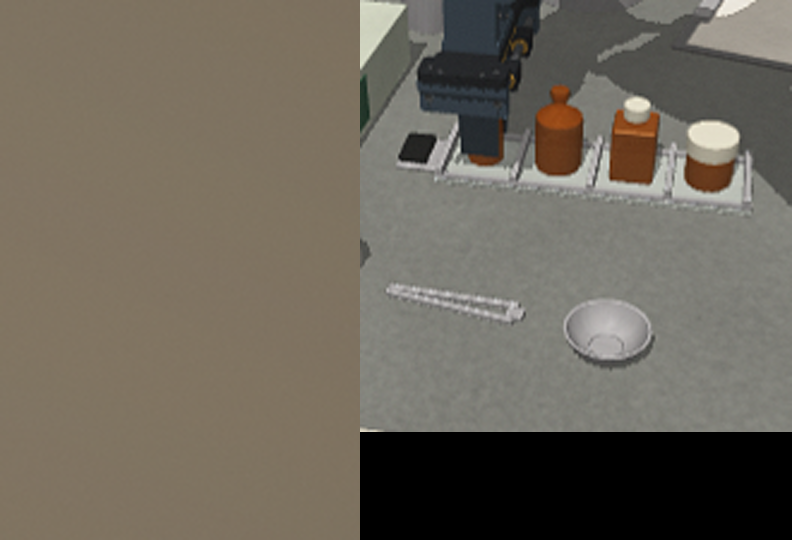

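Run:
```python
from h import *
release(.22)
ctrl.goto([.45,.05,.25],Rm(12));snap("final");print(ctrl.current_t())
```

```text
t 51.6667
53.0
```

View pics/final.png

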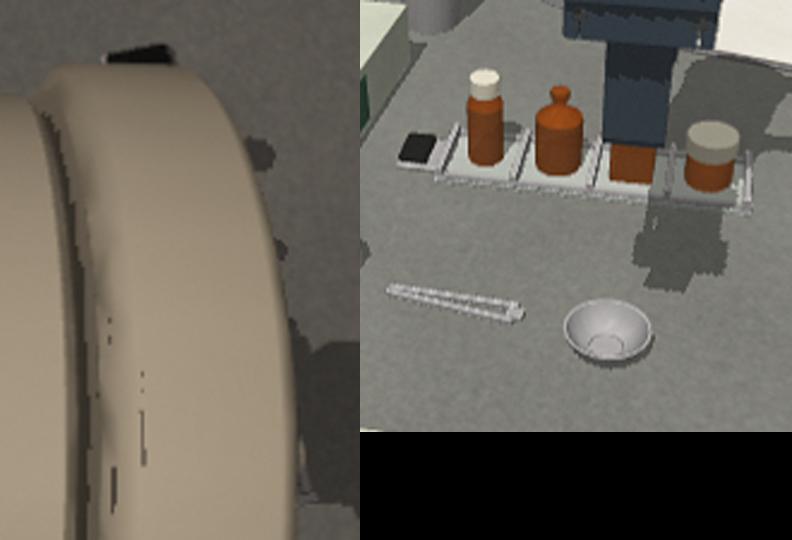

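The side view shows all four upright, but the arm blocks the top view. I'll move farther left for one clear look.

Run:
```python
from h import *
ctrl.goto([.36,.28,.25],Rm(30));snap("final2");print(ctrl.current_t())
```

```text
54.075
```

View pics/final2.png

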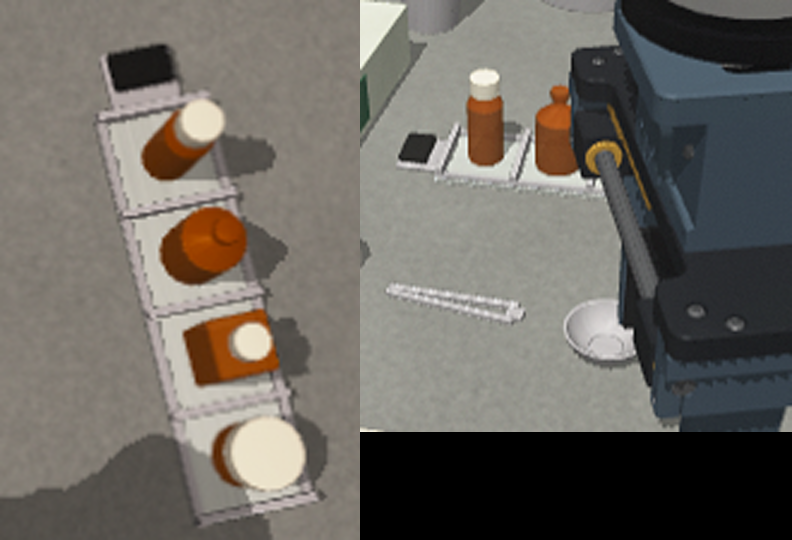

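The top view shows slim, stoppered, square and jar in that order from the tongue, each inside its own pocket clear of the walls, with the robot touching nothing.

```bash
python3 -c "
from bench import ctrl
ctrl.sign_off();print(ctrl.current_t())"
```

```text
the job is handed in; nothing more can be done
the job is handed in; nothing more can be done
```

All four containers are in the rack in reverse order and the job is handed in; sign-off gives no verdict. From the rack's tongue the order is now slim, stoppered, square, jar, so the jar, which was nearest the tray's tongue, stands in the farthest pocket.

- **Setting down:** each container was lowered slowly until it touched. Contact came within 0.1 mm of the expected pocket-floor height all four times.
- **Last pictures:** the side view showed all four upright, though the gripper covered the top of the square bottle. The top view, taken after moving the arm away, showed each in its own pocket and clear of the walls, with the robot touching nothing.
- **Time:** about 54 s of the 102 s allowed.
- **Disagreement:** the two cameras differed by a few millimetres and about 1° on the rack's pose. I used the combined fit, which left enough clearance in every pocket.

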